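Press the two proud stoppers home

TASK

Two of the six bottles in the crate have stoppers that stand proud, with the pale shank showing under the head. With your fingertips, gently press each of those two stoppers straight down until it is fully home, without lifting or tipping any bottle, and withdraw. Do not touch the other four bottles or their stoppers, and leave the tape roll, spare stopper and mallet where they are.

Things in the scene. Friction and masses are not known exactly. Their poses are not given: they have to be found in the camera images.
- crate: fixed blue plastic crate, 190 x 285 x 120 mm high (x, y, z of its own frame), walls and dividers 6 mm, open on top, 2 x 3 cells about 86 mm square, one bottle in each; its origin is the centre of its underside, on the bench
- bottle_a: upright loose amber half bottle standing in a cell of the crate, 62 mm diameter, neck 30 mm, mouth 225 mm above its foot, about 0.75 kg; origin at the centre of its foot, z up. Its stopper stands proud
- bottle_b: upright loose amber half bottle standing in a cell of the crate, 62 mm diameter, neck 30 mm, mouth 225 mm above its foot, about 0.75 kg; origin at the centre of its foot, z up. Its stopper stands proud
- bottle_c: upright loose amber half bottle standing in a cell of the crate, 62 mm diameter, neck 30 mm, mouth 225 mm above its foot, about 0.75 kg; origin at the centre of its foot, z up. Its stopper is already fully home: leave it alone
- bottle_d: upright loose amber half bottle standing in a cell of the crate, 62 mm diameter, neck 30 mm, mouth 225 mm above its foot, about 0.75 kg; origin at the centre of its foot, z up. Its stopper is already fully home: leave it alone
- bottle_e: upright loose amber half bottle standing in a cell of the crate, 62 mm diameter, neck 30 mm, mouth 225 mm above its foot, about 0.75 kg; origin at the centre of its foot, z up. Its stopper is already fully home: leave it alone
- bottle_f: upright loose amber half bottle standing in a cell of the crate, 62 mm diameter, neck 30 mm, mouth 225 mm above its foot, about 0.75 kg; origin at the centre of its foot, z up. Its stopper is already fully home: leave it alone
- top_a (a point): centre of the top face of the stopper of bottle_a: a black round head 36 mm diameter and 12 mm thick on a pale plastic shank 19 mm in diameter; head resting on the bottle's mouth when home (top face then 237 mm above the bottle's foot). This one starts proud, with 11 to 17 mm of the pale shank showing under the head
- top_b (a point): centre of the top face of the stopper of bottle_b: a black round head 36 mm diameter and 12 mm thick on a pale plastic shank 19 mm in diameter; head resting on the bottle's mouth when home (top face then 237 mm above the bottle's foot). This one starts proud, with 11 to 17 mm of the pale shank showing under the head
- top_c (a point): centre of the top face of the stopper of bottle_c: a black round head 36 mm diameter and 12 mm thick on a pale plastic shank 19 mm in diameter; head resting on the bottle's mouth when home (top face then 237 mm above the bottle's foot). Home from the start
- top_d (a point): centre of the top face of the stopper of bottle_d: a black round head 36 mm diameter and 12 mm thick on a pale plastic shank 19 mm in diameter; head resting on the bottle's mouth when home (top face then 237 mm above the bottle's foot). Home from the start
- top_e (a point): centre of the top face of the stopper of bottle_e: a black round head 36 mm diameter and 12 mm thick on a pale plastic shank 19 mm in diameter; head resting on the bottle's mouth when home (top face then 237 mm above the bottle's foot). Home from the start
- top_f (a point): centre of the top face of the stopper of bottle_f: a black round head 36 mm diameter and 12 mm thick on a pale plastic shank 19 mm in diameter; head resting on the bottle's mouth when home (top face then 237 mm above the bottle's foot). Home from the start
- stopper_a (a joint): how far the stopper of bottle_a stands proud, in m: 0 is fully home (head on the mouth, a hard stop), 0.024 is the top of its travel; slides straight along the bottle's axis against about 4 N of friction and stays where it is left
- stopper_b (a joint): how far the stopper of bottle_b stands proud, in m: 0 is fully home (head on the mouth, a hard stop), 0.024 is the top of its travel; slides straight along the bottle's axis against about 4 N of friction and stays where it is left
- tape_roll: loose roll of tape lying flat on the bench beside the crate, 100 mm outside diameter, 48 mm high; origin at the centre of its underside
- spare_stopper: loose spare stopper standing head down on the bench, 36 mm diameter, 36 mm high; origin at the centre of its underside
- mallet: loose rubber mallet lying on the bench: handle 24 mm thick along its own x from -160 to 40 mm, rubber head 54 mm in diameter and 85 mm wide centred at x = 60 mm; origin on the bench under the handle's line

How it is judged:
At the end, for the whole second after the job is handed in: Both proud stoppers are home (less than 2.5 mm proud); all six bottles stand upright (within 0.12 rad), at rest, within 30 mm of where they stood; the tape roll, spare stopper and mallet are within 20 mm of where they were (value of joint each of stopper_a, stopper_b below 0.0025 m and distance of each of bottle_a, bottle_b, bottle_c, bottle_d, bottle_e, bottle_f from where it was at the start of the episode below 0.03 m and angle between each of bottle_a, bottle_b, bottle_c, bottle_d, bottle_e, bottle_f's own z axis and vertical below 0.12 rad and linear speed of each of bottle_a, bottle_b, bottle_c, bottle_d, bottle_e, bottle_f below 0.02 m/s and distance of each of tape_roll, spare_stopper, mallet from where it was at the start of the episode below 0.02 m); the robot touches nothing.
It fails at once if a bottle whose stopper was already home is touched (over 2 N) (contact force between any of the arm, the fingers and bottle_c above 2 N or contact force between any of the arm, the fingers and bottle_d above 2 N or contact force between any of the arm, the fingers and bottle_e above 2 N or contact force between any of the arm, the fingers and bottle_f above 2 N).
It fails at once if a proud stopper or its bottle is hit hard (over 40 N) (contact force between any of the arm, the fingers and bottle_a above 40 N or contact force between any of the arm, the fingers and bottle_b above 40 N).
It fails at once if a stopper is pulled further out (over 21 mm proud) (value of joint any of stopper_a, stopper_b above 0.021 m).
It fails at once if a bottle is lifted (over 15 mm) or tipped (over 0.25 rad) (z of any of bottle_a, bottle_b, bottle_c, bottle_d, bottle_e, bottle_f in the frame of crate above 0.021 m or angle between any of bottle_a, bottle_b, bottle_c, bottle_d, bottle_e, bottle_f's own z axis and vertical above 0.25 rad).
It fails at once if the tape roll, spare stopper or mallet is moved (over 20 mm) (distance of any of tape_roll, spare_stopper, mallet from where it was at the start of the episode above 0.02 m).
It also fails if it takes over 42 s, if anything falls off the work surface, if the arm or the gripper's body presses on something with over 40 N, if the wrist force passes 120 N, or if a joint passes its speed limit or range.

ROBOT

A 7-joint arm with a two-finger parallel gripper is mounted at the origin on the work surface. World frame = base frame: x ahead of the robot, y to its left, z up, the work surface at z = 0. Lengths are in m, angles in rad, forces in N, time in s.
With the tool pointing down it reaches from about 0.425 to 0.825 m from the base axis. Payload 3.6 kg.
Tool frame: the origin (TCP) lies at the very end of the fingers, on their centre line; the grasp point (between the pads) lies bot.grip_depth behind it (bot.grip_depth is the distance from the TCP to the grasp point, in m); z points along the fingers, y is the direction in which the jaws open and shut (so a half turn about z gives the same grasp; the last joint's range is limited). The gripper opens to 85 mm and grips with 20 to 120 N. Pads are 22 mm wide; open, the fingers measure 114 mm over their backs; the gripper's body (76 mm by 85 mm) begins 54 mm behind the grasp point. The pads swing forward as they close: fully open they stand 13 mm farther back than shut.
Start: joints at [-1.161, 0.615, -0.013, 1.423, 0.008, 1.103, -0.04], TCP at [0.275, 0.589, 0.231] pointing down, gripper open.
Joint ranges: [-3.12, 3.12], [-0.3, 2.06], [-1.34, 1.32], [0.26, 2.42], [-1.36, 4.5], [0.01, 1.98], [-2.84, 2.84]. Speed limits (rad/s): [2.79, 2.79, 3.14, 3.14, 3.14, 3.14, 3.14].

INTERFACE

Orientations are given as [roll, pitch, yaw] about the fixed x, y, z axes, in that order (R = Rz(yaw) Ry(pitch) Rx(roll)).
In Python, from bench import bot gives the robot as it stands. Calls block until the motion is done:
- bot.move_ptp(position, orientation): joint-space move of the TCP to a pose.
- bot.move_l(position, frame=None, speed=0.15): straight line of the TCP; frame=None keeps the orientation; speed is the mean speed in m/s.
- bot.movej(angles): joint-space move.
- bot.grip(opening): opening from 0.0 (shut) to 1.0 (fully open); the grip force is fixed at half the most; returns when the fingers have stopped.
- bot.hold(seconds).
- bot.ik(position, orientation): joint angles nearest the present ones, or None.
- bot.state(): the state.
- bot.snapshot(name): name is "scene" or "top" or "wrist"; returns a dict with "color" (400x640x3 uint8, red, green, blue), "vfov" (degrees; the focal length in pixels is half the picture's height over the tangent of half this angle, whatever the lens; pixels are square), "cx", "cy" (the principal point, pixels), "world_to_cam" (4x4, takes a point from world to camera coordinates). Camera axes: x right, y up, looking along -z (the intrinsics and any distortion apply to the point x, -y, -z); pixel columns grow to the right and rows downward; lengths in m; the calibration is good to about 2 mm. A picture is of the moment at which its call begins. There is no depth.
A pose or a line that the arm cannot do raises bot.Unreachable and nothing moves.
- bot.job_done(): hands the job in, once; it reports no verdict.
The state is a dict: "time": time; "joint_pos": joint angles; "joint_vel": joint speeds; "joint_torque": joint torques, N m; "position": TCP position; "eef_rot": TCP orientation; "wrist_force": force on the tool from outside, world axes, zero at the start; "torque": the same for the moment, N m; "grip_width": opening from 0.0 (shut) to 1.0 (fully open).
Only numpy, scipy, OpenCV 4.12 (cv2) and the standard library are available. Lean on these libraries where they do the work, as an engineer would, in place of code of your own. Each camera call takes 0.05 s, during which the arm holds its last target. There are 200 camera calls.

## Working session

There is one attempt and no reset: what is moved stays moved. The work goes in short steps, each a Python script; the robot and the scene stay as the last script left them, time stands still between calls to the robot, and variables do not carry over. Pictures are saved under pics/ and viewed, about 8 in all and at most 12, crops included, and the job is handed in when it is done.

```bash
mkdir -p pics; ls; python3 - <<'E'
from bench import bot
import cv2
for n in ["scene","top"]:
    s=bot.snapshot(n); cv2.imwrite(f"pics/{n}0.png",s["color"][:,:,::-1])
    print(n,s["vfov"],s["cx"],s["cy"],s["world_to_cam"].tolist() if hasattr(s["world_to_cam"],'tolist') else s["world_to_cam"],[k for k in s])
print(bot.state(),bot.grip_depth)
E
```

```text
pics
scene 42.342459640139126 320.21800420691875 191.67271846742466 [[-0.16333236735909815, 0.9864201180334391, -0.017259447029622982, 0.05587334793110785], [-0.6331336235674888, -0.09138611640792298, 0.7686289042419486, 0.22127416671418515], [0.7566137406108706, 0.13646951478910335, 0.6394620544270414, -1.6119677376321744], [0.0, 0.0, 0.0, 1.0]] ['color', 'vfov', 'cx', 'cy', 'world_to_cam']
top 50.15011738095023 321.64633996639986 202.12354158881848 [[0.014203001614417197, -0.9998886444826934, 0.0045796702613589025, 0.04643433080682211], [0.9826409946087623, 0.014804998648214416, 0.1849256275623491, -0.5526214602945151], [-0.1849728370854573, 0.001873672753786705, 0.982741847532183, -1.1554217359590468], [0.0, 0.0, 0.0, 1.0]] ['color', 'vfov', 'cx', 'cy', 'world_to_cam']
{'time': 0.1, 'joint_pos': array([-1.16052381,  0.61583629, -0.01260842,  1.42477065,  0.008102  ,
        1.10342599, -0.04035244]), 'joint_vel': array([-3.71546525e-04, -1.53195958e-03,  8.63945040e-05, -5.59664058e-03,
        2.32975283e-04,  2.91452548e-05, -2.65408682e-03]), 'joint_torque': array([ 1.35798837e-03, -4.70381498e+01,  2.60339901e-01, -1.71568000e+01,
        1.01127548e-02,  5.83983172e-03,  5.03777457e-06]), 'position': array([0.27465569, 0.58833891, 0.23023448]), 'eef_rot': array([-3.13920290e+00,  3.77686868e-05,  2.70492775e+00]), 'wrist_force': array([ 0.20878178, -0.25042572,  0.2912252 ]), 'torque': array([-0.02868664, -0.00358215, -0.03540609]), 'grip_width': 1.0058173387528304} 0.0187
```

View pics/scene0.png

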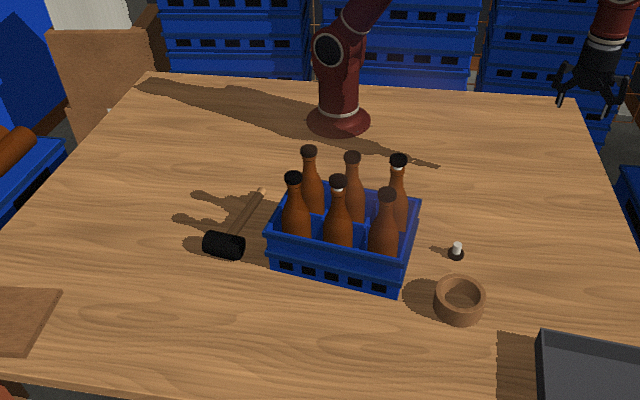

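View pics/top0.png

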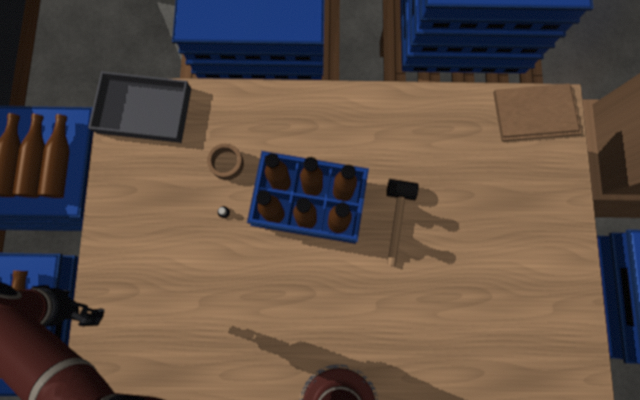

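The scene view shows pale shanks under the front-middle head (338,182) and the back-right head (398,160). The matching heads in the top view are at about (310,163) and (265,199). I'll zoom in to measure them.

```bash
python3 - <<'E'
import cv2,numpy as np
a=cv2.imread("pics/scene0.png")[140:265,255:425]; b=cv2.imread("pics/top0.png")[145:245,240:375]
a=cv2.resize(a,None,fx=4.6,fy=4.6,interpolation=cv2.INTER_CUBIC); b=cv2.resize(b,None,fx=5.9,fy=5.9,interpolation=cv2.INTER_CUBIC)
cv2.imwrite("pics/sc.png",a); cv2.imwrite("pics/tc.png",b)
for n,r in (("scene",(140,240,270,420)),("top",(145,245,245,370))):
    im=cv2.imread(f"pics/{n}0.png"); m=(im.max(2)<45).astype(np.uint8)
    c=np.zeros_like(m); c[r[0]:r[1],r[2]:r[3]]=m[r[0]:r[1],r[2]:r[3]]
    k,l,st,ce=cv2.connectedComponentsWithStats(c)
    for i in range(1,k):
        if st[i,4]>25: print(n,st[i],ce[i].round(1))
E
```

```text
scene [301 146  15  12  96] [306.2 152.6]
scene [389 153  18  15 207] [397.9 159.7]
scene [284 171  19  15 218] [293.1 177.5]
scene [329 174  18  15 189] [336.5 181.3]
scene [281 198   8  35  82] [283.5 217.5]
scene [323 206  10  34 100] [325.8 225.3]
scene [368 221   8  19  45] [370.4 230.6]
top [261 154  30  36 632] [276.9 172.5]
top [302 158  22  37 516] [313.5 176.4]
top [335 166  23  35 433] [347.8 182.5]
top [254 190  30  32 594] [269.7 206.3]
top [296 198  21  30 433] [306.6 212.1]
top [332 203  20  30 371] [342.3 217. ]
```

View pics/sc.png

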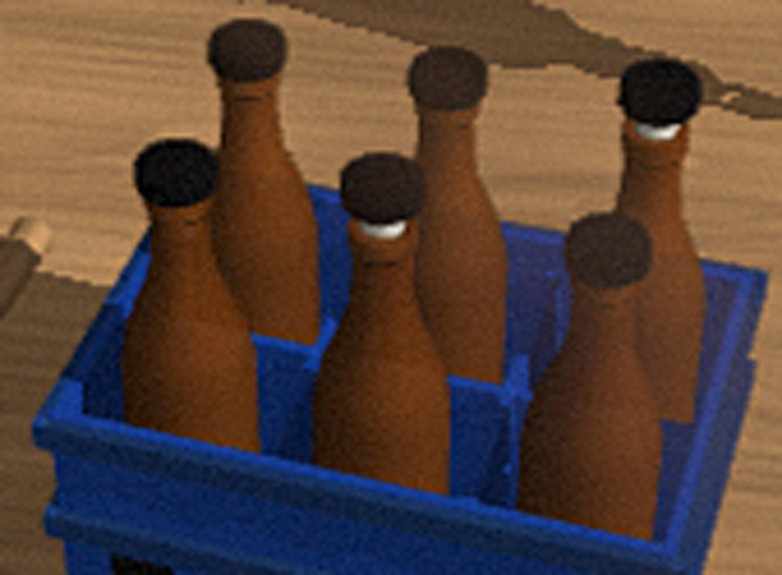

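View pics/tc.png

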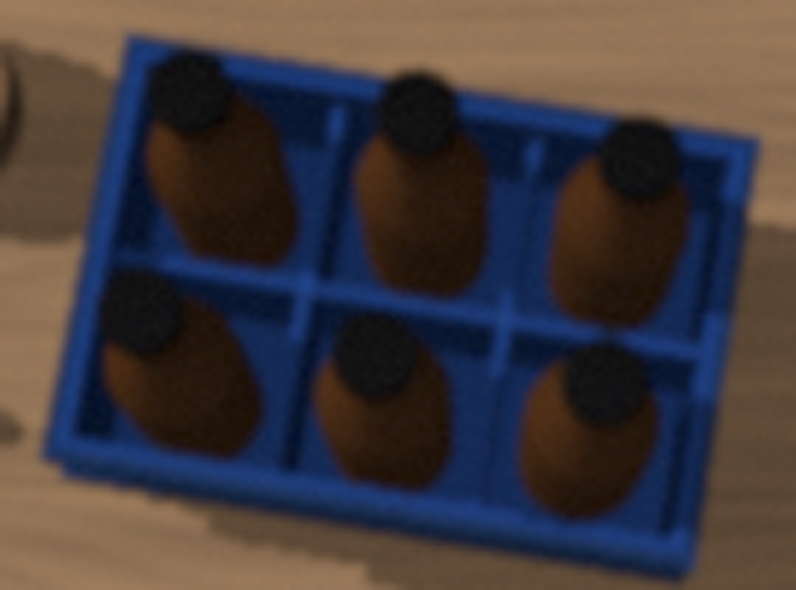

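```bash
cat > h.py <<'E'
import numpy as np
from scipy.optimize import least_squares
def proj(s,p):
    c=np.asarray(s["world_to_cam"])@np.append(p,1); f=200/np.tan(np.radians(s["vfov"])/2)
    return np.array([s["cx"]+f*c[0]/-c[2], s["cy"]-f*c[1]/-c[2]])
def tri(obs,x0=(.55,0,.24)):
    r=least_squares(lambda p:np.concatenate([proj(s,p)-uv for s,uv in obs]),x0)
    return r.x,np.abs(r.fun).max()
E
python3 - <<'E'
from bench import bot
from h import *
import cv2
s,t=bot.snapshot("scene"),bot.snapshot("top")
P={"FL":((387.4,194.3),(272.4,160.8)),"FM":((338.3,180.7),(311.2,164)),"FR":((293.3,177.4),(348.5,172.1)),"BL":((398.5,160),(264.2,197.5)),"BM":((352.2,157),(303.7,205.7)),"BR":((308.7,150.9),(342.9,210.3))}
for k,(a,b) in P.items():
    x,e=tri([(s,a),(t,b)]); print(k,x.round(4),e.round(2), np.hypot(*x[:2]).round(3))
E
```

```text
FL [0.6175 0.177  0.2353] 0.45 0.642
FM [0.607  0.0823 0.2491] 0.48 0.613
FR [ 0.592  -0.0085  0.2353] 0.22 0.592
BL [0.5238 0.1918 0.2485] 0.58 0.558
BM [0.5079 0.098  0.2351] 0.21 0.517
BR [0.4983 0.0048 0.2345] 0.33 0.498
```

Triangulated heights fit well: about 0.235 m for the home heads and 0.249 m for the two proud ones. Next I'll close the fingers and check with the wrist camera above each target.

```bash
python3 - <<'E'
from bench import bot
from h import *
import cv2
bot.grip(0.0)
p,o=bot.state()["position"],bot.state()["eef_rot"]
bot.move_l([p[0],p[1],.36])
yaw=np.arctan2(.015,-.094)  # placeholder
best=None
for y in np.arange(-np.pi,np.pi,np.pi/12):
    q=bot.ik([.524,.192,.36],[np.pi,0,y])
    if q is not None and (best is None or abs(q[6])<best[0]): best=(abs(q[6]),y)
print(best)
bot.move_ptp([.524,.192,.36],[np.pi,0,best[1]])
w=bot.snapshot("wrist"); cv2.imwrite("pics/w1.png",w["color"][:,:,::-1])
st=bot.state(); print(st["time"],st["position"],st["eef_rot"],st["wrist_force"],st["grip_width"])
for x in ([.6175,.177,.243],[.607,.0823,.255],[.5238,.1918,.255],[.5079,.098,.243],st["position"]): print(proj(w,x).round(1))
E
```

```text
(np.float64(0.00895714907016215), np.float64(1.8325957145940492))
3.7333 [0.5234906  0.19412541 0.35973995] [-3.14121954e+00 -9.73711998e-04  1.83636064e+00] [ 0.11320131  0.20458117 -0.07678101] 0.00224327772938502
[418.9 237.8]
[375.2 331.4]
[318.6 199.8]
[274.9 285.1]
[317.9 265.6]
```

View pics/w1.png

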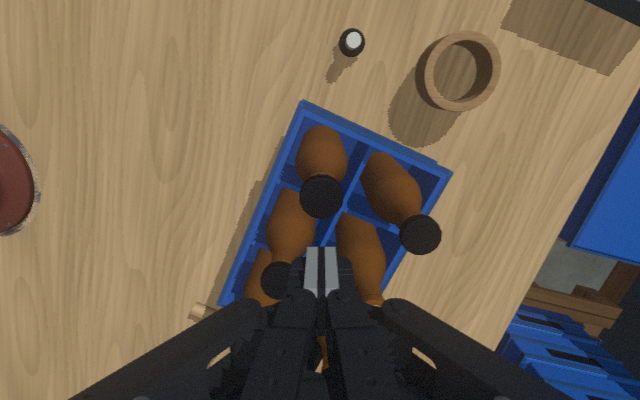

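The wrist view puts the back-left head at (321,196), about 3 mm from the prediction (318.6,199.8). That fits the calibration. I'll fuse it in and press with force monitoring.

```bash
cat >> h.py <<'E'
def press(bot,x,y):
    bot.move_l([x,y,.272],speed=.1); bot.hold(.3)
    s=bot.state(); f0=s["wrist_force"][2]; print("start",s["time"],s["position"].round(4),f0)
    z=.264
    while z>.236:
        bot.move_l([x,y,z],speed=.03); s=bot.state(); f=s["wrist_force"]
        print(round(z,4),s["position"].round(4),f.round(1),round(s["time"],2))
        if f[2]-f0>14 or np.hypot(*f[:2])>15: break
        z-=.002 if z>.249 else .0008
    bot.move_l([x,y,.30],speed=.1)
E
python3 - <<'E'
from bench import bot
from h import *
w,s,t=[bot.snapshot(n) for n in ("wrist","scene","top")]
up=np.array([0,0,.006])
r=least_squares(lambda p:np.concatenate([proj(w,p+up)-(321,196.5),proj(s,p)-(398.5,160),proj(t,p)-(264.2,197.5)]),(.52,.19,.25))
print(r.x,r.fun.round(1)); x,y,_=r.x
bot.move_l([x,y,.30]); press(bot,x,y)
E
```

```text
[0.5248725  0.19379378 0.24742329] [-0.5  0.6  0.4  0.9 -1.3 -0.4]
start 5.1667 [0.5252 0.1939 0.2726] 0.669095632234703
0.264 [0.5247 0.1937 0.2636] [-0.2 -0.3 -0.8] 5.58
0.262 [0.5248 0.1938 0.2619] [ 1.1 -0.4  0.1] 5.83
0.26 [0.5248 0.1938 0.2599] [ 0.1  0.4 -0.2] 6.08
0.258 [0.5248 0.1938 0.2578] [-0.1  1.   0.4] 6.33
0.256 [0.5248 0.1938 0.2558] [ 0.6 -0.6 -0. ] 6.58
0.254 [0.5251 0.1939 0.2542] [ 0.2 -0.7  1.9] 6.83
0.252 [0.5251 0.1939 0.2522] [ 0.  -0.1  2.8] 7.08
0.25 [0.5251 0.1939 0.25  ] [ 0.6 -0.4  2.5] 7.33
0.248 [0.525  0.1938 0.2478] [ 1.2 -0.2  2.2] 7.58
0.2472 [0.525  0.1938 0.2472] [ 1.2 -0.1  2.7] 7.83
0.2464 [0.525  0.1938 0.2464] [1.1 1.2 3.2] 8.08
0.2456 [0.525  0.1938 0.2456] [0.5 0.5 3.1] 8.33
0.2448 [0.5249 0.1938 0.2448] [ 1.  -0.9  3.5] 8.58
0.244 [0.5249 0.1938 0.2439] [1.4 0.4 3.6] 8.83
0.2432 [0.5249 0.1938 0.2431] [0.8 0.9 3.2] 9.08
0.2424 [0.5251 0.1939 0.2431] [-0.3  0.4  5.8] 9.33
0.2416 [0.5251 0.1939 0.2431] [-0.4 -0.8  9.2] 9.58
0.2408 [0.5254 0.1939 0.243 ] [-1.1 -0.  12.8] 9.83
0.24 [0.5257 0.194  0.243 ] [-2.6 -0.2 15.1] 10.08
```

The first stopper is home: a hard stop at z = 0.243 m, exactly as expected. Now the front-middle one, with one wrist look first.

```bash
python3 - <<'E'
from bench import bot
from h import *
import cv2
p=bot.state()["position"]; bot.move_l([p[0],p[1],.36]); bot.move_l([.608,.0838,.36]); bot.hold(.3)
w=bot.snapshot("wrist"); cv2.imwrite("pics/w2.png",w["color"][:,:,::-1])
print(proj(w,[.608,.0838,.255]),bot.state()["time"],bot.state()["position"])
E
```

```text
[318.96002662 197.45857976] 12.8083 [0.6078153  0.08426751 0.36017923]
```

View pics/w2.png

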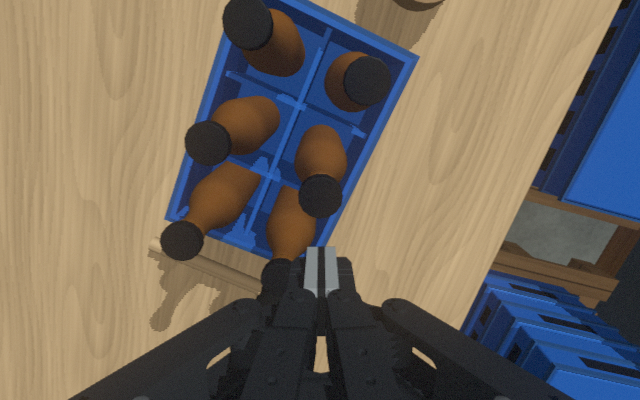

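The head is at (320,195) against a predicted (319,197.5), which is within 2 mm. The neighbours are about 90 mm away, so I'll press.

```bash
python3 - <<'E'
from bench import bot
from h import *
import cv2
press(bot,.608,.085)
bot.move_l([.608,.085,.40]); bot.move_l([.46,.25,.40]); 
bot.move_ptp([.275,.589,.36],[np.pi,0,2.7]); bot.hold(.5)
s,t=bot.snapshot("scene")["color"][140:265,255:425,::-1],bot.snapshot("top")["color"][145:245,200:420,::-1]
a=cv2.resize(s,None,fx=4.6,fy=4.6,interpolation=cv2.INTER_CUBIC)
cv2.imwrite("pics/end.png",a)
T=cv2.imread("pics/top0.png")
d=cv2.absdiff(bot.snapshot("top")["color"][:,:,::-1],T).max(2)[130:290,190:470]
ys,xs=np.nonzero(d>40); print(len(xs), (xs.min()+190,xs.max()+190,ys.min()+130,ys.max()+130) if len(xs) else "")
print(bot.state()["time"],bot.state()["wrist_force"])
E
```

```text
start 14.1417 [0.6082 0.085  0.2724] 0.3566627715219143
0.264 [0.6078 0.0851 0.2636] [-0.4 -0.1 -0.3] 14.56
0.262 [0.6079 0.085  0.2619] [0.3 0.5 0.4] 14.81
0.26 [0.6079 0.085  0.2598] [-0.2 -0.3  0.4] 15.06
0.258 [0.6079 0.085  0.2578] [ 0.4 -0.3  0.2] 15.31
0.256 [0.6079 0.085  0.2559] [-1.1  0.2  1. ] 15.56
0.254 [0.608  0.085  0.2543] [-0.3  0.2  2.4] 15.81
0.252 [0.608  0.085  0.2521] [-0.5  0.3  4. ] 16.06
0.25 [0.608  0.085  0.2498] [-0.3  0.2  2.7] 16.31
0.248 [0.608  0.085  0.2477] [-0.3  0.5  2.3] 16.56
0.2472 [0.608  0.085  0.2471] [-0.9 -0.2  2.2] 16.81
0.2464 [0.608  0.085  0.2464] [-0.9  0.4  2.9] 17.06
0.2456 [0.608  0.085  0.2456] [-0.4  0.2  3.5] 17.31
0.2448 [0.608  0.085  0.2447] [-0.2 -0.3  4.3] 17.56
0.244 [0.608  0.085  0.2439] [0.3 0.2 2.9] 17.81
0.2432 [0.608  0.085  0.2432] [-1.5 -0.2  3.1] 18.06
0.2424 [0.6082 0.085  0.2432] [-1.7  0.3  6.2] 18.31
0.2416 [0.6085 0.085  0.2432] [-2.   1.1  8.2] 18.56
0.2408 [0.6089 0.085  0.2432] [-2.  -0.2 11.9] 18.81
0.24 [0.6093 0.0851 0.2431] [-2.3  0.5 14.1] 19.06
0.2392 [0.6098 0.085  0.2432] [-1.8  0.2 16.2] 19.31
29 (np.int64(308), np.int64(431), np.int64(157), np.int64(227))
24.6 [ 0.4753226  -0.37621845 -0.03923985]
```

View pics/end.png

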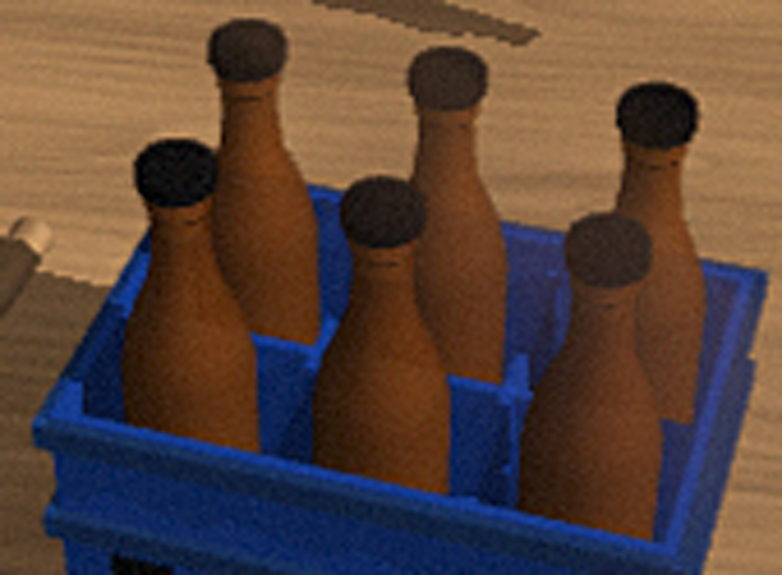

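Both heads now sit on their mouths with no shank showing, and nothing else has moved. Handing in.

```bash
python3 -c "
from bench import bot
bot.job_done()"
```

```text
the job is handed in; nothing more can be done
```

Both proud stoppers (front-middle and the back one on the robot's left) are pressed fully home, and I've handed the job in. I found them in the scene and top views, refined the positions with the wrist camera, and pressed each straight down with closed fingertips.

- **Force:** both slid at about 3–4 N and met a hard stop at z ≈ 0.243 m, the expected home height. I stopped at 15–16 N, below the 40 N limit.
- **Final picture:** the close-up of the crate shows no pale shank on either stopper, and all six bottles standing where they were.
- **Loose items:** the before/after top view differed in only 29 scattered pixels in the area checked. That area covered the crate, tape roll, spare stopper and mallet, so nothing there appears to have moved.
- **Robot:** the arm ended clear of everything, with wrist force near zero, 24.6 s into the 42 s allowed.

No check failed. The camera estimates of the head positions disagreed by up to about 3 mm, which was small compared with the 36 mm heads.

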